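# Shut down the cup warmer and latch its lid

### The arm

A 6-joint arm with a two-finger parallel gripper is mounted at the origin on a cart in front of the work surface, level with it; the furniture and walls round the work are solid. World frame = base frame: x ahead of the robot, y to its left, z up, the work surface at z = 0. Lengths are in m, angles in rad, forces in N, time in s.
With the tool pointing down it reaches from about 0.375 to 0.975 m from the base axis. Payload 3.8 kg.
Tool frame: the origin (TCP) lies midway between the tips of the shut fingers; the grasp point (between the pads) lies 19 mm behind it; x points along the fingers, y is the direction in which the jaws open and shut, and the axes are right-handed (so a half turn about x gives the same grasp; the last joint's range is limited). The gripper opens to 88 mm and grips with 3 to 60 N. Pads are 18 mm wide; open, the fingers measure 123 mm over their backs; the gripper's body (75 mm by 187 mm) begins 45 mm behind the grasp point.
Start: joints at [1.069, 0.264, 1.604, -0, 1.274, -0.037], TCP at [0.303, 0.603, 0.239] pointing down, gripper open.
Joint ranges: [-2.63, 2.63], [-0.94, 2.18], [0.31, 2.57], [-1.31, 4.45], [0, 2.66], [-2.55, 2.55]. Speed limits (rad/s): [2.57, 2.57, 3.14, 3.14, 3.14, 3.14].

### API

Orientations are given as a rotation vector (axis times angle).
In Python, from cell import manip, inverse_kinematics, cams, order gives the robot as it stands. Calls block until the motion is done:
- manip.move_pose(position, orientation): joint-space move of the TCP to a pose.
- manip.move_linear(position, rate=0.15, rot=None): straight line of the TCP; rot=None keeps the orientation; rate is the mean speed in m/s.
- manip.set_joints(angles): joint-space move.
- manip.set_gripper(opening, force=None): finger opening in m; force is the grip in N (None keeps the last); returns when the fingers have stopped.
- manip.dwell(seconds).
- inverse_kinematics(position, orientation): joint angles nearest the present ones, or None.
- manip.state(): the state.
- cams.capture(name): name is "side" or "top" or "wrist"; returns a dict with "image" (400x640x3 uint8, blue, green, red), "z_map" (400x640 float32, m along the optical axis (not along the pixel's ray), 0 where there is no reading), "intrinsics" (3x3 intrinsics, pixels), "position" and "orientation" of the camera in the world; the wrist camera has in their place "T_tool_cam" (4x4, takes a point from camera to tool coordinates, whose origin is the TCP and whose axes are the tool frame's). Camera axes: x right, y down, z forward; pixel columns grow to the right and rows downward; lengths in m; the calibration is good to about 2 mm. The wrist camera is an equidistant fisheye: a pixel r from the principal point sees the ray r / f radians off the axis. A picture is of the moment at which its call begins: read the wrist's pose just before it.
A pose or a line that the arm cannot do raises manip.IKError and nothing moves.
- order.close_job(): hands the job in, once; it reports no verdict.
The state is a dict: "clock": time; "joint_pos": joint angles; "joint_velocities": joint speeds; "tau": joint torques, N m; "tool_pos": TCP position; "tcp_rot": TCP orientation; "contact_force": force on the tool from outside, world axes, zero at the start; "moment": the same for the moment, N m; "gripper_width": finger opening in m.
Only numpy, scipy, OpenCV 4.12 (cv2) and the standard library are available. Lean on these libraries where they do the work, as an engineer would, in place of code of your own. Each camera call takes 0.05 s, during which the arm holds its last target.

### The job

Shut down the table-top cup warmer: first turn its knob fully anticlockwise to its stop (off), then lift the teal egg cup off the warming plate and stand it upright with its whole foot on the round cork mat. Then close the warmer's lid completely and swing the latch arm with the red post back over the lid until it is home at its stop. Never tip the teal cup over and do not disturb the other things on the worktop.

Things in the scene. Friction and masses are not known exactly. Their poses are not given: they have to be found in the camera images.
- warmer: Fixed grey cup warmer. Origin on the worktop; x to its back (hinge side), y left, z up. Case spans x -108 to 115 mm, y -95 to 95. Front deck (x < -40) 22 mm high, with knob at (-70, 57) and latch pillar at (-55, -75); rear deck 45 mm high. Dark round warming plate: radius 55, centre (30, 0), top at z = 51 mm. Aluminium lid hinged along the back.
- heat_knob (a joint): Heat knob, rad: 0 = fully anticlockwise seen from above, off, hard stop; grows clockwise, to 2.6. Vertical axis, light friction (0.03 N m), stays where left. At 0 its grip bar lies along the warmer's x axis, its white line pointing to -x (front) at the red dot; at value q the bar is turned clockwise by q.
- heat_knob_grip (a point): On the knob's axis at gripping height, 75 mm above the worktop. The black grip bar is 40 mm long, 14 mm wide, from z = 52 to 82 mm, on a disc of radius 21 mm; keep the gripper's body clear of the teal cup (rim at z = 109 mm), 9 cm or more away. The point turns with the knob; its x axis lies along the bar, the white line on the -x side.
- teal_cup: Teal egg cup, loose, 60 g, standing on the warming plate: round, 58 mm high, bowl 50 mm wide (nearly cylindrical outside from 38 to 58 mm above its foot), foot 42 mm wide. Origin at the centre of the underside of its foot, z up. Can be gripped across the bowl from above.
- cork_mat: Round cork mat, fixed, radius 70 mm, 8 mm thick. Origin at the centre of its underside on the worktop; empty at the start.
- warmer_lid (a joint): Lid angle, rad: 0 = closed flat on the case, grows as it opens, up to 1.8 (starts about upright). Stiff hinge (0.3 N m friction): the lid stays at any angle; closing takes about 2 N at the bar.
- lid_bar (a point): Middle of the lid's black handle bar: round, 10 mm diameter, along the warmer's y, 60 mm long between two steel arms, 40 mm free gap to the lid's edge (release with a small opening: fingers that catch the edge lift the lid). In the lid 185 mm from the hinge axis and 12 mm above it (closed). Closed: 61 mm above the worktop, at warmer (-80, 0) mm. Lid 140 mm long, 180 wide, 25 deep, hollow below, top at 74 mm when closed.
- lid_hinge (a point): Middle of the lid's hinge axis (fixed, along the warmer's y), 49 mm above the worktop at warmer (105, 0) mm. The point's axes are those of the warmer.
- latch (a joint): Swing latch, rad: 0 = closed, hard stop: its arm points along the warmer's +x over the closed lid, beside a small steel keeper on the lid; grows clockwise seen from above as it opens, to 2.4. Vertical axis, light friction (0.025 N m), stays where left.
- latch_post (a point): Point in the red upright grip post near the end of the latch arm: round, 12 mm diameter, standing from 82 to 104 mm above the worktop (this point at 95 mm), 50 mm from the pivot axis. The arm is a flat steel bar 11 mm wide, from 76 to 82 mm high.
- latch_pivot (a point): Point on the vertical pivot axis of the latch, at warmer (-55, -75) mm, 95 mm above the worktop. The point's axes are those of the warmer.
- wooden_cup: Light wooden egg cup, loose, 50 mm wide, 58 mm high, a bystander. Origin under its foot.
- salt_shaker: Small grey and clear shaker, loose, 44 mm wide, 90 mm high, a bystander. Origin under its foot.

How it is judged:
By the outcome, as a careful person would: the job done as asked, in the order asked, and still so for the second after the job is handed in, with the robot touching nothing.
It also fails if it takes over 72 s, if anything falls off the work surface, if the arm or the gripper's body presses on something with over 40 N, if the wrist force passes 120 N, or if a joint passes its speed limit or range.

## Working session

There is one attempt and no reset: what is moved stays moved. The work goes in short steps, each a Python script; the robot and the scene stay as the last script left them, time stands still between calls to the robot, and variables do not carry over. Pictures are saved under pics/ and viewed, and the job is handed in when it is done.

```bash
ls; mkdir -p pics
python3 - <<'E'
from cell import manip,cams
import cv2,numpy as np
s=manip.state();print(s)
for n in("side","top","wrist"):
    c=cams.capture(n);cv2.imwrite(f"pics/{n}0.png",c["image"])
    print(n,{k:v for k,v in c.items() if k not in("image","z_map")})
    np.savez(f"{n}0.npz",**c)
E
```

```text
pics
{'clock': 0.0, 'joint_pos': array([ 1.06912024e+00,  2.64780079e-01,  1.60537298e+00, -2.36356589e-06,
        1.27373597e+00, -3.68556606e-02]), 'joint_velocities': array([-0.00095575, -0.00119396, -0.00122021, -0.00168791,  0.00151018,
       -0.00092169]), 'tau': array([ 1.01636066e-03, -5.02108598e+01, -3.56869805e+01,  7.30609568e-02,
        2.92600662e-02, -1.57512809e-04]), 'tool_pos': array([0.30220304, 0.60275877, 0.23737045]), 'tcp_rot': array([ 0.36275093,  1.54050431, -0.36625509]), 'contact_force': array([ 0.8394519 , -0.51507016,  0.40822537]), 'moment': array([-0.03430921, -0.02149524, -0.0379782 ]), 'gripper_width': 0.08833165431589343}
side {'intrinsics': array([[402.63673626,   0.        , 312.48843098],
       [  0.        , 402.63673626, 203.80366547],
       [  0.        ,   0.        ,   1.        ]]), 'position': array([ 0.45201071, -1.04604195,  0.48084537]), 'orientation': array([-2.03855283, -0.023849  , -0.00943875])}
top {'intrinsics': array([[418.40277641,   0.        , 314.43754554],
       [  0.        , 418.40277641, 197.26557559],
       [  0.        ,   0.        ,   1.        ]]), 'position': array([ 0.35041761, -0.31429519,  0.94436256]), 'orientation': array([-2.17665878,  2.12443459, -0.18274932])}
wrist {'intrinsics': array([[309.70691629,   0.        , 320.4050528 ],
       [  0.        , 309.70691629, 198.92263213],
       [  0.        ,   0.        ,   1.        ]]), 'T_tool_cam': array([[ 7.62222254e-04, -2.84280924e-01,  9.58740724e-01,
        -1.46413020e-01],
       [ 9.99999436e-01, -4.91903078e-04, -9.40880535e-04,
        -1.17045234e-03],
       [ 7.39081900e-04,  9.58740901e-01,  2.84280388e-01,
        -7.30666255e-02],
       [ 0.00000000e+00,  0.00000000e+00,  0.00000000e+00,
         1.00000000e+00]])}
```

View pics/side0.png

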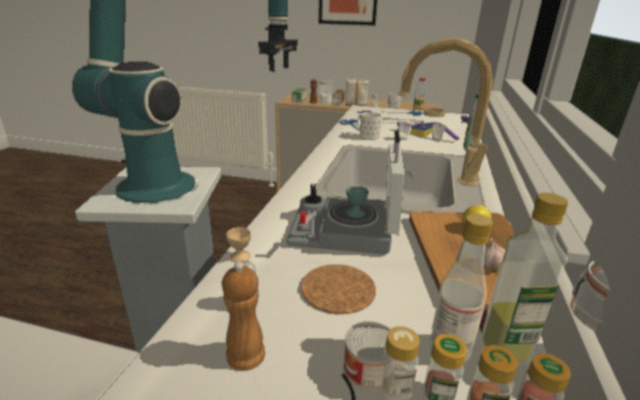

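View pics/top0.png

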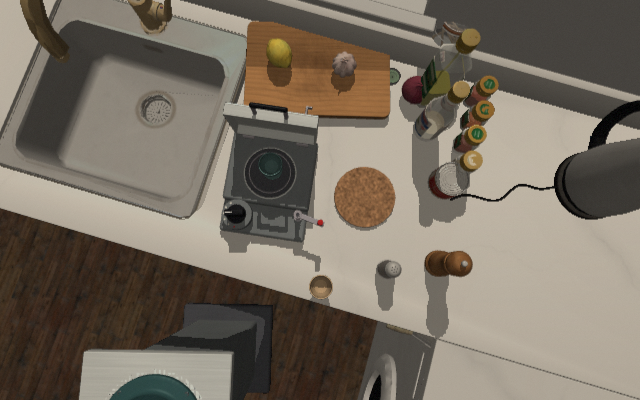

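View pics/wrist0.png

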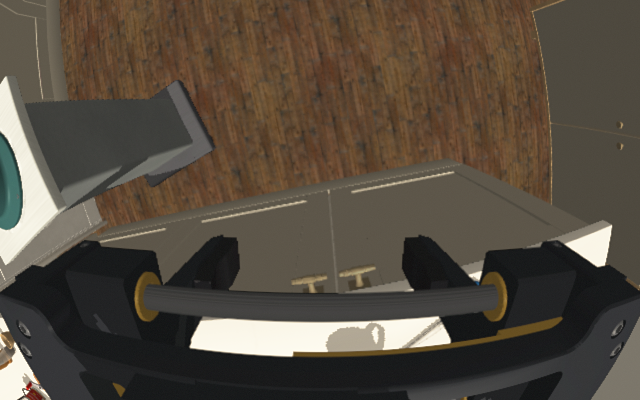

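Top view: warmer near (270,175), teal cup (270,163), knob (237,213), red post (320,223), mat (365,197), wooden cup (320,287), shaker (391,269). The lid stands open at the back. Next I measure these.

```bash
cat > h.py <<'E'
import numpy as np,cv2
from scipy.spatial.transform import Rotation as R
def ray(c,u,v):
    K=c["intrinsics"];d=np.array([(u-K[0,2])/K[0,0],(v-K[1,2])/K[1,1],1.])
    return R.from_rotvec(c["orientation"]).as_matrix()@d
def plane(c,u,v,z):
    d=ray(c,u,v);p=c["position"];return p+d*(z-p[2])/d[2]
def cloud(c):
    K=c["intrinsics"];v,u=np.mgrid[:400,:640];z=c["z_map"]
    P=np.stack([(u-K[0,2])/K[0,0]*z,(v-K[1,2])/K[1,1]*z,z],-1)
    return P@R.from_rotvec(c["orientation"]).as_matrix().T+c["position"]
def proj(c,p):
    q=R.from_rotvec(c["orientation"]).as_matrix().T@(np.asarray(p)-c["position"]);K=c["intrinsics"]
    return K[0,0]*q[0]/q[2]+K[0,2],K[1,1]*q[1]/q[2]+K[1,2]
def blobs(c,lo,hi,amin=8):
    hsv=cv2.cvtColor(c["image"],cv2.COLOR_BGR2HSV);m=cv2.inRange(hsv,lo,hi)
    n,l,st,ce=cv2.connectedComponentsWithStats(m)
    return m,[(st[i],ce[i]) for i in range(1,n) if st[i,4]>=amin]
E
python3 - <<'E'
from h import *
np.set_printoptions(precision=4,suppress=True)
t=dict(np.load("top0.npz"));s=dict(np.load("side0.npz"))
C=cloud(t)
cv2.imwrite("pics/topz.png",cv2.resize(t["image"][90:310,210:430],None,fx=2.7,fy=2.7,interpolation=cv2.INTER_CUBIC))
cv2.imwrite("pics/sidez.png",cv2.resize(s["image"][120:300,220:430],None,fx=3.3,fy=3.3,interpolation=cv2.INTER_CUBIC))
for u,v in[(365,197),(300,190),(240,180),(300,230),(320,287),(391,269),(250,165),(237,212)]:print((u,v),C[v,u])
for nm,c in(("t",t),("s",s)):
  D=cloud(c)
  for k,lo,hi in(("red",(0,150,90),(6,255,255)),("teal",(80,60,30),(98,255,255)),("cork",(5,80,60),(18,200,255))):
    m,b=blobs(c,lo,hi)
    for st,ce in b:print(nm,k,st,ce,D[int(ce[1]),int(ce[0])])
E
```

```text
(365, 197) [ 0.4978 -0.4446  0.0052]
(300, 190) [ 0.5036 -0.297   0.043 ]
(240, 180) [ 0.522  -0.1656  0.0448]
(300, 230) [ 0.4182 -0.299   0.0182]
(320, 287) [ 0.2961 -0.3456  0.0262]
(391, 269) [ 0.3386 -0.4863  0.089 ]
(250, 165) [ 0.5547 -0.1867  0.0508]
(237, 212) [ 0.4475 -0.169   0.082 ]
t red [318 220   5   5  22] [319.9091 222.0909] [ 0.4292 -0.3383  0.101 ]
t teal [262 153  12  13  53] [267.7358 157.4528] [ 0.5628 -0.2274  0.0943]
t teal [272 154  10  17  60] [277.3333 162.4   ] [ 0.5542 -0.2481  0.0882]
t teal [259 160  21  19 107] [267.9813 169.972 ] [ 0.5403 -0.227   0.0806]
t teal [ 110  375   86   25 1529] [153.4964 389.0922] [ 0.0793 -0.0016  0.0139]
t cork [ 20   0  20  34 231] [29.8095 11.4069] [0.7141 0.1135 0.354 ]
t cork [128   0  39  33 517] [150.1741  15.1025] [0.8878 0.0496 0.0717]
t cork [152   0   4   4   8] [153.375   1.5  ] [0.9179 0.043  0.0781]
t cork [160   4   3   4   9] [161.2222   5.3333] [0.9068 0.0233 0.0812]
t cork [  244    21   146    97 10075] [314.8758  74.4277] [ 0.785  -0.3216  0.0172]
t cork [443  23  19  13  57] [451.4035  30.2105] [ 0.822
[... 12870 characters left out ...]
[ 0.6819 -0.6092  0.1348]
s cork [591 266  10   8  48] [595.2708 269.0417] [ 0.8242 -0.6063  0.1711]
s cork [586 272  21  24 146] [595.726  285.0822] [ 0.8189 -0.6224  0.1574]
s cork [571 299   3   7  16] [572.0625 302.375 ] [ 0.8134 -0.6035  0.1129]
s cork [481 345  37  27 292] [499.6438 359.8219] [ 0.6794 -0.6935  0.098 ]
s cork [344 347  43  42 453] [357.5475 368.5651] [ 0.5149 -0.6593  0.038 ]
s cork [532 353  39  27 317] [551.4038 365.0883] [ 0.7387 -0.7004  0.0975]
s cork [426 370  29  27 260] [437.2038 377.8577] [ 0.6122 -0.6883  0.0585]
s cork [470 379  32  21 422] [483.5142 388.8791] [ 0.6638 -0.7048  0.0605]
s cork [519 379  37  21 451] [535.0754 391.7295] [ 0.7214 -0.7133  0.0679]
```

View pics/topz.png

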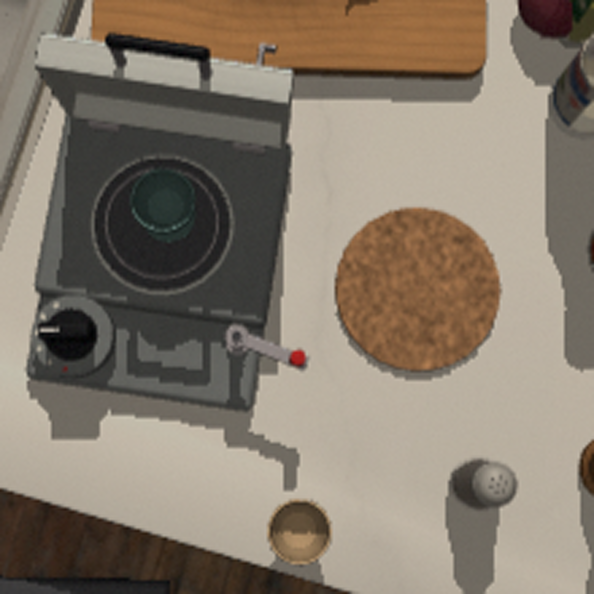

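View pics/sidez.png

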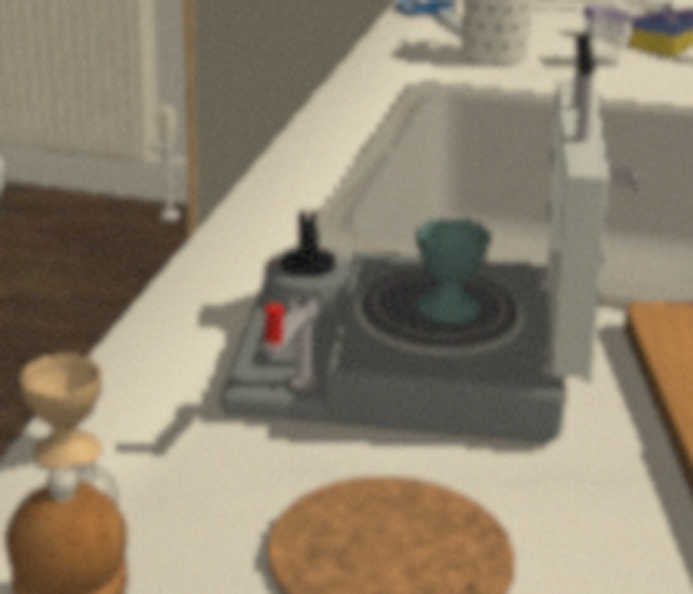

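Run:
```python
from h import *
np.set_printoptions(precision=4,suppress=True)
t=dict(np.load("top0.npz"));s=dict(np.load("side0.npz"))
C=cloud(t);g=t["image"]
tz=lambda x,y,z:plane(t,210+(x+.5)/2.7-.5,90+(y+.5)/2.7-.5,z)
# plate outer ring from zoom: left 93, right 231, top 155, bottom 292
plate=tz(162,223.5,.051);print("plate",plate, np.linalg.norm(tz(93,223,.051)-tz(231,223,.051)),np.linalg.norm(tz(162,155,.051)-tz(162,292,.051)))
piv=tz(236,338,.084);print("pivot",piv)
post=tz(298,357,.104);print("post",post,np.linalg.norm((post-piv)[:2]))
# knob: black bar top at z=.082; cloud points near with z>.07
m=(C[...,2]>.074)&(C[...,2]<.088)&(abs(C[...,0]-.445)<.05)&(abs(C[...,1]+.175)<.05)
kp=C[m];print("knob bar",len(kp),kp.mean(0),cv2.minAreaRect(kp[:,:2].astype(np.float32)*1000))
q=C[(C[...,2]>.012)&(C[...,2]<.049)&(C[...,0]>.35)&(C[...,0]<.68)&(C[...,1]>-.345)&(C[...,1]<-.1)]
print("case",cv2.minAreaRect(q[:,:2].astype(np.float32)*1000))
deck=C[(C[...,2]>.040)&(C[...,2]<.049)&(C[...,0]>.35)&(C[...,0]<.68)&(C[...,1]>-.345)&(C[...,1]<-.1)]
print("reardeck",len(deck),deck.mean(0),cv2.minAreaRect(deck[:,:2].astype(np.float32)*1000))
# corners of front deck bottom edge, z=.022
print("front corners",tz(28,378,.022),tz(250,410,.022))
print("lid bar",tz(110,38,.24),tz(208,53,.24))
mat=plane(t,364.24,196.6,.008);print("mat",mat,plane(s,338.04,288.8,.008))
m,b=blobs(t,(5,80,60),(18,200,255),1000)
mm=np.zeros((400,640),np.uint8);mm[160:232,330:400]=m[160:232,330:400]
p=np.argwhere(mm)[:,::-1]; w=np.array([plane(t,u,v,.008) for u,v in p]);print("mat circ",cv2.minEnclosingCircle((w[:,:2]*1000).astype(np.float32)),w.mean(0))
# teal cup rim points
m=(C[...,2]>.098)&(C[...,2]<.114)&(abs(C[...,0]-.55)<.05)&(abs(C[...,1]+.23)<.05);k=C[m]
print("cup rim",len(k),k.mean(0),cv2.minEnclosingCircle((k[:,:2]*1000).astype(np.float32)))
m=(C[...,2]>.05)&(C[...,2]<.07)&(abs(C[...,0]-.298)<.05)&(abs(C[...,1]+.345)<.05);k=C[m]
print("wood",len(k),cv2.minEnclosingCircle((k[:,:2]*1000).astype(np.float32)))
src=np.array([[-.055,-.075],[-.07,.057],[.03,0]]);dst=np.array([piv[:2],kp.mean(0)[:2],plate[:2]])
a=src-src.mean(0);bb=dst-dst.mean(0);H=(a[:,0]+1j*a[:,1]).conj()@(bb[:,0]+1j*bb[:,1]);th=np.angle(H)
Rm=np.array([[np.cos(th),-np.sin(th)],[np.sin(th),np.cos(th)]]);o=dst.mean(0)-Rm@src.mean(0)
print("pose",o,th,np.degrees(th),"resid mm",1000*(dst-(src@Rm.T+o)))
W=lambda x,y:Rm@[x,y]+o
for n,x,y,z in(("hinge",.105,0,.049),("FL",-.108,.095,.022),("FR",-.108,-.095,.022)):
  print(n,W(x,y),proj(t,[*W(x,y),z]),proj(s,[*W(x,y),z]))
```

```text
plate [ 0.5392 -0.2302  0.051 ] 0.1109781853434389 0.11269608670367695
pivot [ 0.4444 -0.2932  0.084 ]
post [ 0.4292 -0.3404  0.104 ] 0.049535145153899146
knob bar 135 [ 0.4476 -0.1615  0.0797] ((447.6786804199219, -161.01519775390625), (12.911895751953125, 39.652313232421875), 1.8086954355239868)
case ((512.5255737304688, -226.38525390625), (190.09066772460938, 221.1652374267578), 82.95179748535156)
reardeck 4409 [ 0.534  -0.2248  0.0439] ((515.1488037109375, -227.3765869140625), (191.1899871826172, 210.64976501464844), 84.54341888427734)
front corners [ 0.4143 -0.1238  0.022 ] [ 0.3927 -0.3048  0.022 ]
lid bar [ 0.6216 -0.2094  0.24  ] [ 0.6133 -0.2734  0.24  ]
mat [ 0.4982 -0.4425  0.008 ] [ 0.4996 -0.4548  0.008 ]
mat circ ((498.7699890136719, -442.6767883300781), 69.68011474609375) [ 0.4984 -0.4425  0.008 ]
cup rim 152 [ 0.5477 -0.234   0.1051] ((545.6834106445312, -235.267822265625), 25.304250717163086)
wood 115 ((298.6352233886719, -345.8110046386719), 24.907285690307617)
pose [ 0.5093 -0.2266] -0.1329473487217582 -7.6173219792107245 resid mm [[-0.3663  0.3566]
 [ 0.1172 -0.7084]
 [ 0.2491  0.3518]]
hinge [ 0.6133 -0.2405] (np.float64(275.74040109288563), np.float64(139.9070187912102)) (np.float64(384.900644024008), np.float64(215.08706647064872))
FL [ 0.4148 -0.1181] (np.float64(217.46708910131133), np.float64(229.406008021101)) (np.float64(299.5967892662958), np.float64(200.03662967532728))
FR [ 0.3896 -0.3064] (np.float64(302.9690276630346), np.float64(242.97452014733517)) (np.float64(284.28791289436543), np.float64(238.47446919112903))
```

```bash
cat >> h.py <<'E'
def down(deg):
    a=np.radians(deg);y=np.array([np.cos(a),np.sin(a),0]);x=np.array([0,0,-1.])
    return R.from_matrix(np.stack([x,y,np.cross(x,y)],1)).as_rotvec()
TH=-0.13295;O=np.array([.5093,-.2266])
def W(x,y,z):
    return np.array([O[0]+np.cos(TH)*x-np.sin(TH)*y,O[1]+np.sin(TH)*x+np.cos(TH)*y,z])
E
python3 - <<'E'
from h import *
from cell import manip,inverse_kinematics as ik
np.set_printoptions(precision=4,suppress=True)
s=manip.state();m=R.from_rotvec(s["tcp_rot"]).as_matrix();print(m)
th=np.degrees(TH)
P={"knob":([.4476,-.1615,.056],1.8),"knobend":([.4476,-.1615,.056],82.4),"cup":([.5457,-.2353,.08],90+th),"mat":([.4985,-.4427,.037],90+th),"bar":(W(.11,0,.22),th),"barc":(W(-.08,0,.045),th),"post":(W(-.06,-.124,.085),th)}
for k,(p,a) in P.items():
  for d in(0,180): print(k,a+d,ik(np.array(p),down(a+d)))
t=dict(np.load("top0.npz"));C=cloud(t);g=t["image"].max(2)
m=(C[...,2]>.215)&(C[...,2]<.26)&(g<60)&(abs(C[...,0]-.62)<.06)&(abs(C[...,1]+.24)<.08)
k=C[m];print(len(k),k.mean(0),k.min(0),k.max(0))
m=(C[...,2]>.18)&(C[...,2]<.21)&(abs(C[...,0]-.62)<.06)&(abs(C[...,1]+.24)<.12);k=C[m]
print("lid edge",len(k),k.mean(0),cv2.minAreaRect((k[:,:2]*1000).astype(np.float32)),W(.105,0,0))
E
```

```text
[[-0.0008  0.4482  0.8939]
 [-0.0015  0.8939 -0.4482]
 [-1.     -0.0017 -0.    ]]
knob 1.8 [-0.3986  0.084   2.1866  0.      0.871  -0.43  ]
knob 181.8 None
knobend 82.4 [-0.3986  0.084   2.1866 -0.      0.871  -1.8368]
knobend 262.4 [-0.3986  0.084   2.1866 -0.      0.871   1.3048]
cup 82.38252611373571 [-0.449   0.259   1.9238  0.      0.9588 -1.8869]
cup 262.3825261137357 [-0.449   0.259   1.9238  0.      0.9588  1.2547]
mat 82.38252611373571 [-0.7635  0.43    1.7823  0.      0.9293 -2.2014]
mat 262.3825261137357 [-0.7635  0.43    1.7823  0.      0.9293  0.9402]
bar -7.617473886264295 [-0.4094  0.2543  1.6507 -0.      1.2366 -0.2765]
bar 172.3825261137357 None
barc -7.617473886264295 [-0.5173  0.1109  2.1822 -0.      0.8485 -0.3843]
barc 172.3825261137357 None
post -7.617473886264295 [-0.7126  0.1794  2.0118 -0.      0.9504 -0.5796]
post 172.3825261137357 None
204 [ 0.6176 -0.2399  0.2355] [ 0.6105 -0.2737  0.2156] [ 0.625  -0.206   0.2398]
lid edge 1172 [ 0.6196 -0.2417  0.1879] ((629.6080932617188, -240.75555419921875), (180.47901916503906, 43.47856903076172), 82.71735382080078) [ 0.6134 -0.2405  0.    ]
```

Run:
```python
from h import *
from cell import manip,cams
np.set_printoptions(precision=3,suppress=True)
def pr(n):
    s=manip.state();print(n,round(s["clock"],2),s["tool_pos"],s["contact_force"],s["moment"],round(s["gripper_width"],4))
manip.move_pose([.4476,-.1615,.13],down(1.8));pr("above")
manip.set_gripper(.04,10)
manip.move_linear([.4476,-.1615,.056],rate=.12);pr("at")
manip.set_gripper(0,10);pr("grip")
j0=manip.state()["joint_pos"].copy()
for d in(40,70,80,84,88):
    j=j0.copy();j[5]-=np.radians(d);manip.set_joints(j);pr(d)
    if manip.state()["moment"][2]< -.6 or manip.state()["moment"][2]>.6:break
```

```text
above 2.92 [ 0.448 -0.161  0.13 ] [-0.033  0.416 -0.126] [-0.056  0.054 -0.017] 0.0879
at 4.52 [ 0.448 -0.162  0.056] [0.125 0.415 0.726] [-0.131 -0.01  -0.033] 0.0399
grip 5.03 [ 0.449 -0.162  0.057] [2.915 0.352 0.132] [-0.093 -0.409  0.001] 0.014
40 5.73 [ 0.449 -0.162  0.057] [ 5.321  1.695 -2.002] [ 0.269 -0.742 -0.   ] 0.0141
70 6.3 [ 0.45  -0.161  0.057] [ 6.028  3.435 -2.961] [ 0.628 -0.916  0.052] 0.0138
80 6.59 [ 0.45  -0.161  0.057] [ 6.242  4.693 -2.533] [ 0.686 -0.91   0.057] 0.014
84 6.84 [ 0.449 -0.161  0.057] [ 6.019  4.277 -2.32 ] [ 0.568 -0.789 -0.221] 0.0146
88 7.09 [ 0.449 -0.161  0.057] [ 4.717  4.251 -1.285] [ 0.634 -0.676 -0.318] 0.0158
```

Run:
```python
from h import *
from cell import manip,cams
np.set_printoptions(precision=3,suppress=True)
def pr(n):
    s=manip.state();print(n,round(s["clock"],2),s["tool_pos"],s["contact_force"],s["moment"],round(s["gripper_width"],4))
j=manip.state()["joint_pos"].copy();j[5]+=np.radians(5);manip.set_joints(j);pr("back")
manip.set_gripper(.04,10)
p=manip.state()["tool_pos"];manip.move_linear([.448,-.1615,.16],rate=.2);pr("up")
manip.move_pose([.5457,-.2353,.2],down(90+np.degrees(TH)));pr("overcup")
c=cams.capture("top");np.savez("top1.npz",**c);cv2.imwrite("pics/top1.png",cv2.resize(c["image"][90:310,170:430],None,fx=2.7,fy=2.7,interpolation=cv2.INTER_CUBIC))
c=cams.capture("wrist");np.savez("wrist1.npz",**c);cv2.imwrite("pics/wrist1.png",c["image"])
```

```text
back 7.34 [ 0.449 -0.161  0.057] [ 2.049  1.477 -0.492] [ 0.177 -0.4   -0.174] 0.0142
up 8.57 [ 0.448 -0.161  0.159] [-0.827  0.205 -0.051] [ 0.031  0.051 -0.046] 0.04
overcup 9.15 [ 0.544 -0.235  0.197] [-0.166 -0.49  -0.336] [ 0.029  0.011 -0.02 ] 0.04
```

View pics/top1.png

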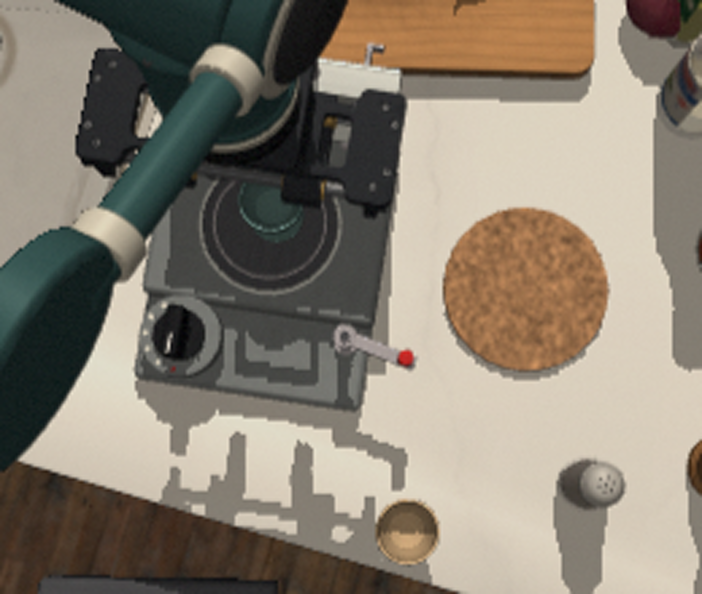

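View pics/wrist1.png

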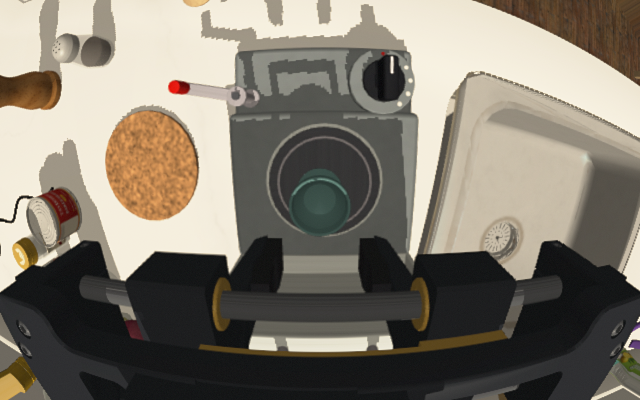

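Run:
```python
from h import *
np.set_printoptions(precision=4,suppress=True)
c=dict(np.load("top1.npz"));C=cloud(c)
m=(C[...,2]>.074)&(C[...,2]<.088)&(abs(C[...,0]-.448)<.04)&(abs(C[...,1]+.1615)<.04)
kp=C[m];print(len(kp),kp.mean(0),cv2.minAreaRect((kp[:,:2]*1000).astype(np.float32)))
q=kp[:,:2]-kp[:,:2].mean(0);u,s,v=np.linalg.svd(q);print(np.degrees(np.arctan2(v[0,1],v[0,0])),np.degrees(TH))
```

```text
133 [ 0.4475 -0.1612  0.08  ] ((447.7916259765625, -160.56295776367188), (14.414193153381348, 39.47227096557617), 83.10658264160156)
172.590070903416 -7.617473886264295
```

Wrist view: the white line (391,63) points at the red dot (383,53). The bar measures −7.4° against the warmer's −7.6°, so the knob is off. Next is the cup.

Run:
```python
from h import *
from cell import manip,cams
np.set_printoptions(precision=3,suppress=True)
def pr(n):
    s=manip.state();print(n,round(s["clock"],2),s["tool_pos"],s["contact_force"],s["moment"],round(s["gripper_width"],4))
manip.set_gripper(.08,8)
manip.move_linear([.5457,-.2353,.081],rate=.12);pr("at")
manip.set_gripper(.0,8);pr("grip")
if abs(manip.state()["gripper_width"]-.05)<.004:
    manip.move_linear([.5457,-.2353,.18],rate=.1);pr("lift")
    c=cams.capture("wrist");cv2.imwrite("pics/wrist2.png",c["image"])
    c=cams.capture("side");cv2.imwrite("pics/side2.png",cv2.resize(c["image"][100:330,200:460],None,fx=2.6,fy=2.6))
```

```text
at 11.12 [ 0.546 -0.236  0.082] [ 0.593  0.604 -0.021] [ 0.027 -0.029  0.059] 0.0799
grip 11.72 [ 0.546 -0.235  0.081] [-0.341  0.018  1.566] [ 0.038  0.013 -0.024] 0.0475
lift 12.86 [ 0.545 -0.235  0.179] [-0.831  0.558  0.007] [ 0.007 -0.036 -0.021] 0.0476
```

View pics/side2.png

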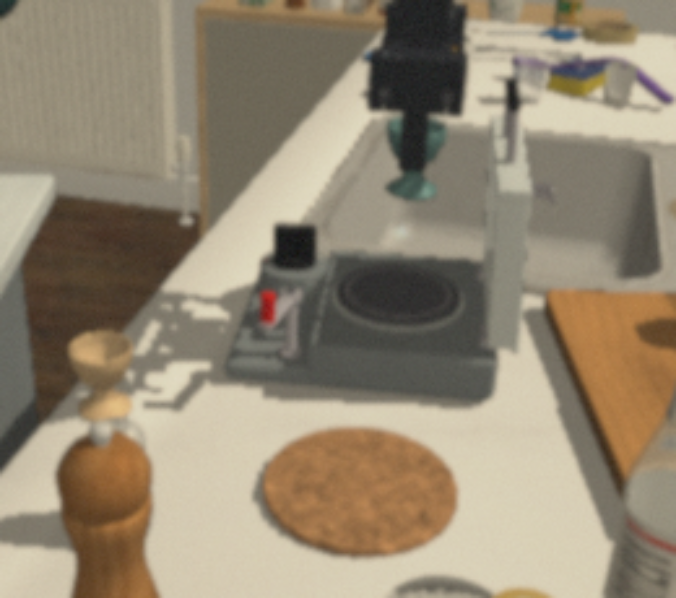

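The cup hangs upright in the jaws (foot at about (412,190)) and the plate is clear. I'll carry it to the mat.

Run:
```python
from h import *
from cell import manip,cams
np.set_printoptions(precision=3,suppress=True)
def pr(n):
    s=manip.state();print(n,round(s["clock"],2),s["tool_pos"],s["contact_force"],s["moment"],round(s["gripper_width"],4))
manip.move_linear([.503,-.446,.15],rate=.17);pr("over")
manip.move_linear([.503,-.446,.045],rate=.12);pr("low")
for z in(.041,.039,.037,.0355):
    manip.move_linear([.503,-.446,z],rate=.03);pr(z)
    if manip.state()["contact_force"][2]>1.5:break
manip.set_gripper(.08);pr("open")
manip.move_linear([.503,-.446,.16],rate=.15);pr("up")
manip.move_pose([.56,-.25,.32],down(np.degrees(TH)));pr("away")
for n in("top","side"):
    c=cams.capture(n);np.savez(n+"3.npz",**c);cv2.imwrite(f"pics/{n}3.png",cv2.resize(c["image"][90:320,200:450],None,fx=2.6,fy=2.6,interpolation=cv2.INTER_CUBIC))
```

```text
over 14.38 [ 0.503 -0.445  0.15 ] [-0.537 -0.021  0.145] [ 0.022 -0.087  0.042] 0.0479
low 15.41 [ 0.504 -0.447  0.046] [ 0.208  0.018 -1.261] [ 0.007 -0.009  0.012] 0.0477
0.041 15.69 [ 0.503 -0.446  0.041] [ 0.147  0.724 -1.313] [ 0.059 -0.026 -0.02 ] 0.0478
0.039 15.94 [ 0.503 -0.446  0.039] [-0.214 -0.04  -0.57 ] [ 0.037 -0.051 -0.048] 0.0475
0.037 16.19 [ 0.503 -0.446  0.038] [-0.725  1.031  3.825] [ 0.106  0.135 -0.022] 0.0474
open 16.83 [ 0.503 -0.446  0.037] [-0.321  0.754  0.314] [0.013 0.044 0.052] 0.0799
up 17.8 [ 0.502 -0.445  0.159] [-0.035  0.097 -0.376] [ 0.037 -0.009  0.071] 0.0799
away 19.44 [ 0.56  -0.25   0.319] [ 0.25  -0.092 -0.849] [-0.046  0.068  0.009] 0.0797
```

View pics/top3.png

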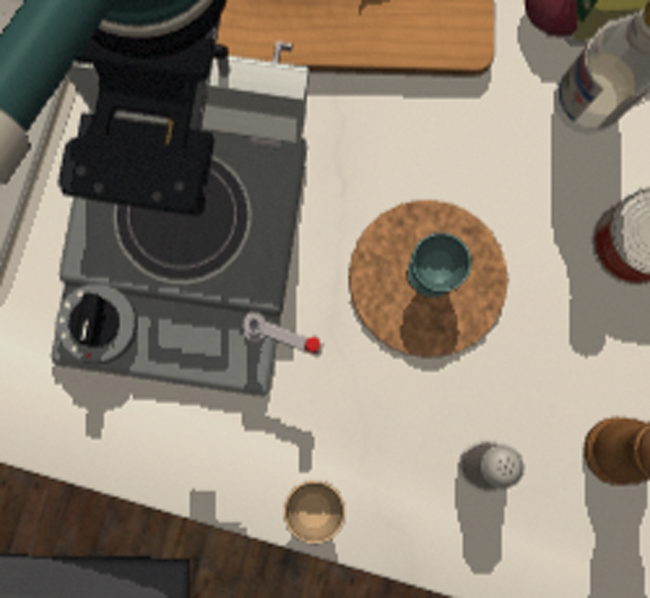

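View pics/side3.png

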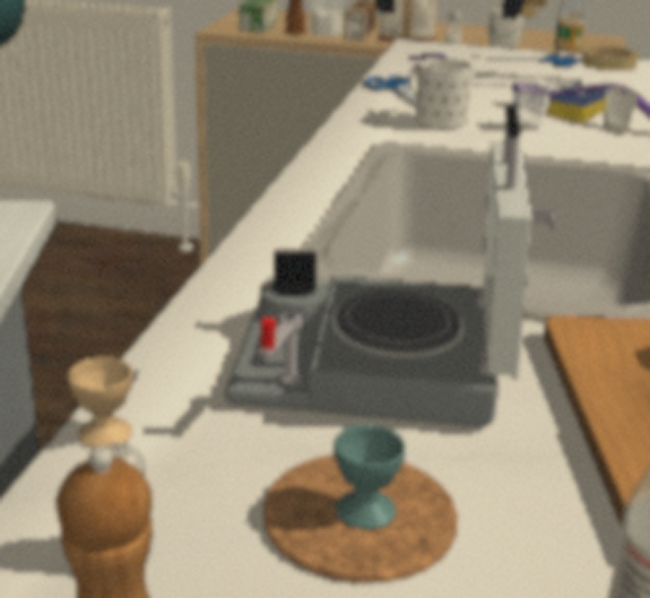

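The cup stands upright on the mat in both views (top (437,265), side (368,475)). Next I grip the bar and close the lid.

Run:
```python
from h import *
from cell import manip,cams
np.set_printoptions(precision=3,suppress=True)
def pr(n):
    s=manip.state();print(n,round(s["clock"],2),s["tool_pos"],s["contact_force"],s["moment"],round(s["gripper_width"],4))
d=.013
def bar(t,dz=0): 
    c,s=np.cos(t),np.sin(t);return W(.105-.185*c+.012*s,0,.049+.185*s+.012*c-d+dz)
manip.set_gripper(.04,12)
a=down(np.degrees(TH))
manip.move_pose(bar(1.54,.06),a);pr("above")
manip.move_linear(bar(1.54),rate=.12);pr("at")
manip.set_gripper(0,12);pr("grip")
if .007<manip.state()["gripper_width"]<.014:
  for t in np.linspace(1.54,0,12)[1:]:
    manip.move_linear(bar(t),rate=.12);pr(round(t,2))
    if np.linalg.norm(manip.state()["contact_force"])>35:print("STOP");break
c=cams.capture("side");cv2.imwrite("pics/side4.png",cv2.resize(c["image"][100:330,200:460],None,fx=2.6,fy=2.6))
```

```text
above 20.67 [ 0.62  -0.241  0.28 ] [ 0.03  -0.164  0.38 ] [-0.038  0.069 -0.011] 0.0401
at 21.32 [ 0.62  -0.242  0.222] [ 0.04  -0.336  0.64 ] [-0.066  0.075  0.065] 0.0396
grip 21.88 [ 0.62  -0.241  0.222] [-1.067 -0.195  1.97 ] [0.012 0.188 0.077] 0.0094
1.4 22.25 [ 0.593 -0.238  0.221] [-1.651 -0.553  3.195] [-0.115  0.335  0.043] 0.0094
1.26 22.62 [ 0.568 -0.235  0.216] [-2.085 -1.221  3.443] [-0.269  0.383  0.038] 0.0093
1.12 22.98 [ 0.544 -0.231  0.207] [-2.691 -1.637  1.028] [-0.33   0.404  0.039] 0.0093
0.98 23.35 [ 0.521 -0.228  0.196] [-0.903 -2.919 -1.695] [-0.57   0.324  0.011] 0.0089
0.84 23.72 [ 0.5   -0.226  0.181] [-0.883 -4.189 -3.136] [-0.71   0.124  0.016] 0.0095
0.7 24.08 [ 0.481 -0.223  0.164] [ 1.591 -4.179 -4.434] [-0.771 -0.117  0.032] 0.0096
0.56 24.45 [ 0.464 -0.221  0.144] [ 3.046 -4.759 -5.314] [-0.786 -0.347  0.03 ] 0.0092
0.42 24.82 [ 0.451 -0.219  0.122] [ 4.169 -5.407 -4.431] [-0.691 -0.598  0.005] 0.0096
0.28 25.18 [ 0.441 -0.218  0.098] [ 5.015 -3.861 -5.085] [-0.686 -0.723 -0.043] 0.0092
0.14 25.55 [ 0.435 -0.217  0.073] [ 5.518 -3.637 -3.784] [-0.583 -0.838 -0.06 ] 0.0094
0.0 25.92 [ 0.432 -0.216  0.048] [ 7.239 -0.94  -2.934] [-0.344 -0.947  0.012] 0.009
```

View pics/side4.png

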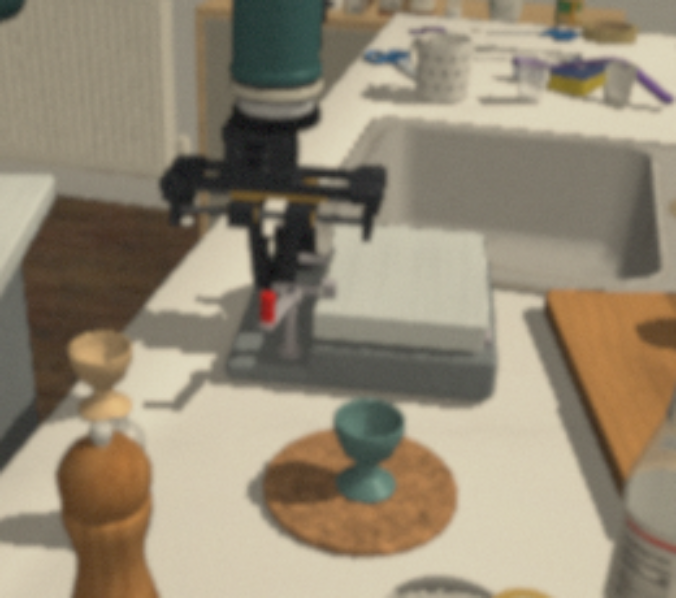

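Run:
```python
from h import *
from cell import manip,cams
np.set_printoptions(precision=3,suppress=True)
def pr(n):
    s=manip.state();print(n,round(s["clock"],2),s["tool_pos"],s["contact_force"],s["moment"],round(s["gripper_width"],4))
manip.set_gripper(0,25)
x,y,_=W(-.08,0,0)
for z in(.046,.044,.042):
    manip.move_linear([x,y,z],rate=.03);pr(z)
    if manip.state()["contact_force"][2]>12:break
manip.set_gripper(.022,10);pr("rel")
manip.move_linear([x,y,.12],rate=.12);pr("up")
manip.set_gripper(0,10)
z=.08
manip.move_linear([x,y,.07],rate=.12);pr("press")
for z in(.068,.066,.064,.062):
    manip.move_linear([x,y,z],rate=.03);pr(z)
    if manip.state()["contact_force"][2]>8:break
manip.move_linear([x,y,.16],rate=.15)
manip.move_pose([.44,-.0,.25],down(0));pr("away")
for n in("top","side"):
    c=cams.capture(n);np.savez(n+"5.npz",**c);cv2.imwrite(f"pics/{n}5.png",cv2.resize(c["image"][100:330,200:450],None,fx=2.6,fy=2.6,interpolation=cv2.INTER_CUBIC))
C=cloud(dict(np.load("top5.npz")))
for wx in(-.03,.0,.04,.08,.1):
    for wy in(-.04,.05):
        p=W(wx,wy,.074);u,v=proj(dict(np.load("top5.npz")),p);print(wx,wy,C[int(round(v)),int(round(u))])
```

```text
0.046 26.43 [ 0.432 -0.216  0.047] [4.197 0.687 5.998] [-0.018 -0.437 -0.007] 0.0093
0.044 26.68 [ 0.432 -0.216  0.047] [-1.64   2.734 19.429] [0.368 0.33  0.044] 0.0086
rel 27.07 [ 0.429 -0.215  0.043] [0.285 0.477 0.412] [-0.095  0.063 -0.051] 0.022
up 27.86 [ 0.43  -0.216  0.119] [-0.25  -0.045  0.158] [-0.02   0.096 -0.007] 0.0222
press 28.9 [ 0.43  -0.216  0.07 ] [-0.313 -0.47  -0.458] [-0.059  0.096 -0.019] 0.0006
0.068 29.15 [ 0.431 -0.216  0.069] [-0.769  0.475 -0.375] [-0.021  0.061  0.012] 0.0005
0.066 29.4 [ 0.43  -0.216  0.066] [0.357 0.165 0.837] [-0.102 -0.025 -0.033] 0.0008
0.064 29.65 [ 0.431 -0.216  0.066] [-3.994  2.643 12.967] [ 0.264  0.783 -0.029] 0.0003
away 31.38 [ 0.44  -0.     0.249] [0.244 0.071 0.286] [-0.049  0.081 -0.002] 0.0002
-0.03 -0.04 [ 0.474 -0.262  0.072]
-0.03 0.05 [ 0.487 -0.174  0.073]
0.0 -0.04 [ 0.504 -0.266  0.071]
0.0 0.05 [ 0.517 -0.177  0.074]
0.04 -0.04 [ 0.543 -0.271  0.073]
0.04 0.05 [ 0.557 -0.183  0.071]
0.08 -0.04 [ 0.583 -0.276  0.073]
0.08 0.05 [ 0.596 -0.187  0.071]
0.1 -0.04 [ 0.603 -0.28   0.073]
0.1 0.05 [ 0.616 -0.191  0.071]
```

View pics/top5.png

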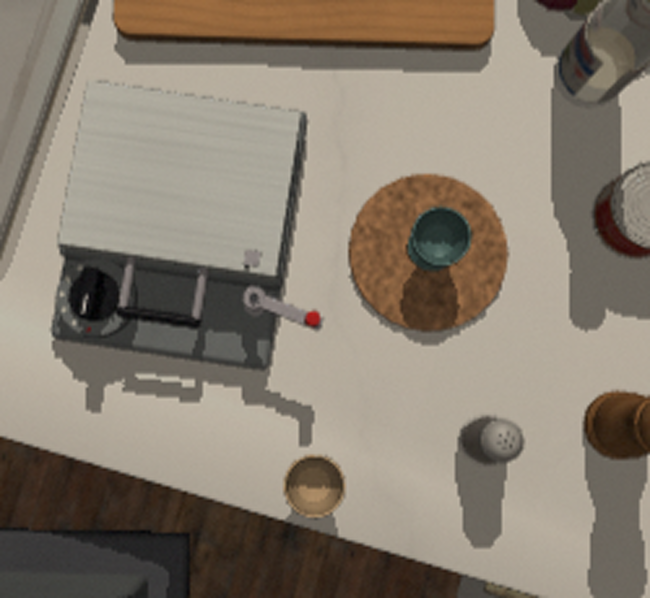

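View pics/side5.png

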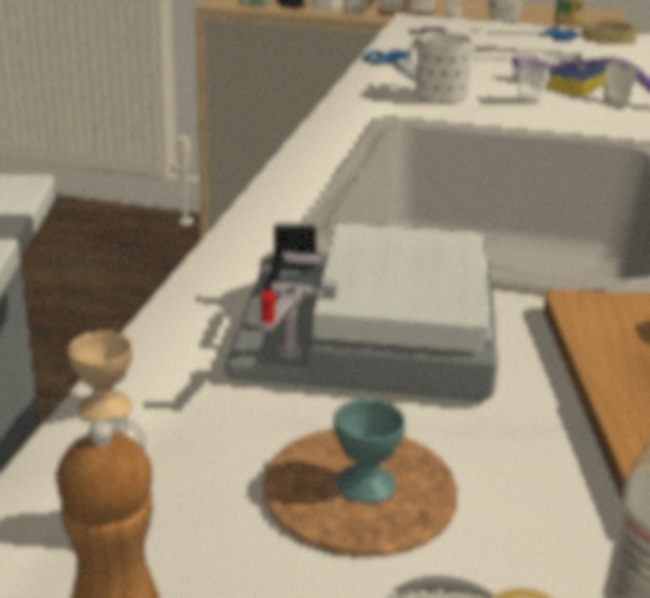

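```bash
python3 - <<'E'
from h import *
from cell import inverse_kinematics as ik
np.set_printoptions(precision=4,suppress=True)
t=dict(np.load("top5.npz"));s=dict(np.load("side5.npz"));C=cloud(t)
Rm=np.array([[np.cos(TH),-np.sin(TH)],[np.sin(TH),np.cos(TH)]])
for c in(t,s):
  C=cloud(c);q=(C[...,:2]-O)@Rm
  m=(q[...,0]>-.045)&(q[...,0]<.02)&(q[...,1]>-.085)&(q[...,1]<-.04)&(C[...,2]>.077)&(C[...,2]<.13)
  print(m.sum());print(np.c_[q[m],C[m][:,2]][::3])
  m,b=blobs(c,(0,150,90),(6,255,255));
  for st,ce in b[:1]: print(ce,plane(c,*ce,.104 if c is t else .095))
E
python3 -c "
import cv2,numpy as np
c=np.load('side5.npz')['image'];cv2.imwrite('pics/k.png',cv2.resize(c[180:260,270:350],None,fx=7,fy=7))"
```

```text
36
[[-0.018  -0.0643  0.0893]
 [-0.0197 -0.0666  0.089 ]
 [-0.0187 -0.0728  0.0891]
 [-0.0215 -0.0669  0.0873]
 [-0.0204 -0.073   0.0867]
 [-0.0238 -0.0673  0.089 ]
 [-0.0227 -0.0734  0.0881]
 [-0.0258 -0.0676  0.0887]
 [-0.0245 -0.0736  0.086 ]
 [-0.0281 -0.068   0.0899]
 [-0.0267 -0.074   0.0874]
 [-0.0295 -0.0703  0.0876]]
[319.9091 222.0909] [ 0.4288 -0.3401  0.104 ]
42
[[-0.0272 -0.0681  0.0921]
 [-0.0213 -0.0637  0.0904]
 [-0.0267 -0.0727  0.0921]
 [-0.0205 -0.0715  0.0921]
 [-0.0263 -0.0756  0.0913]
 [-0.0201 -0.0747  0.0914]
 [-0.0272 -0.0663  0.084 ]
 [-0.02   -0.0747  0.089 ]
 [-0.027  -0.0676  0.0823]
 [-0.0206 -0.0683  0.0832]
 [-0.0449 -0.0774  0.0833]
 [-0.0228 -0.0662  0.0796]
 [-0.0447 -0.0789  0.0818]
 [-0.0227 -0.0664  0.0773]]
[302.7 216.8] [ 0.43   -0.3409  0.095 ]
```

View pics/k.png

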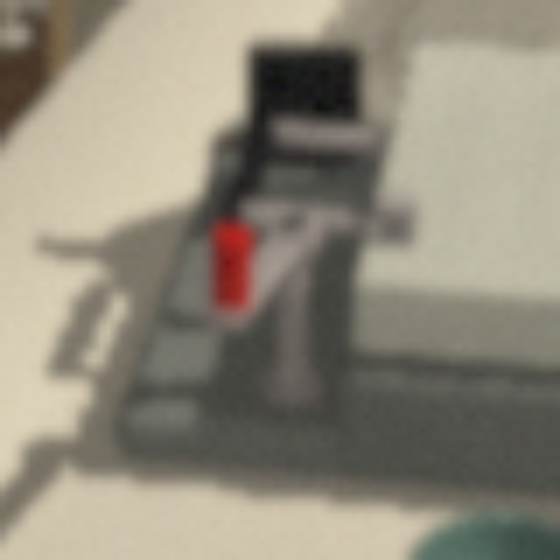

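The keeper is an L hook at warmer (-24,-70), about 90 mm high, and the arm slides under it. I'll grip the post with jaws along the warmer's y, tips at 88 mm, offset 3 mm to +x to stay clear of the hook.

Run:
```python
from h import *
from cell import manip,cams
np.set_printoptions(precision=3,suppress=True)
def pr(n):
    s=manip.state();print(n,round(s["clock"],2),s["tool_pos"],s["contact_force"],s["moment"],round(s["gripper_width"],4))
w=W(-.055,-.075,0);v=np.array([.4293,-.3404])-w[:2];Rm=np.array([[np.cos(TH),-np.sin(TH)],[np.sin(TH),np.cos(TH)]]);v=v@Rm
q0=-np.arctan2(v[1],v[0]);print(q0,np.linalg.norm(v))
def post(q,z=.088,dy=0):return W(-.055+.05*np.cos(q)+.003,-.075-.05*np.sin(q)+dy,z)
a=down(np.degrees(TH)-90)
manip.set_gripper(.03,8)
manip.move_pose(post(q0,.18),a);pr("above")
manip.move_linear(post(q0,.088),rate=.12);pr("at")
manip.set_gripper(0,8);pr("grip")
if .009<manip.state()["gripper_width"]<.015:
  for q in np.linspace(q0,0,9)[1:]:
    manip.move_linear(post(q),rate=.08);pr(round(q,2))
    if np.linalg.norm(manip.state()["contact_force"])>20:print("STOP");break
c=cams.capture("side");cv2.imwrite("pics/side6.png",cv2.resize(c["image"][150:300,250:430],None,fx=3.8,fy=3.8))
c=cams.capture("top");cv2.imwrite("pics/top6.png",cv2.resize(c["image"][100:330,200:450],None,fx=2.6,fy=2.6))
```

```text
1.7588125792232137 0.049268692223568916
above 33.38 [ 0.432 -0.341  0.18 ] [-0.831  0.346 -0.282] [0.015 0.156 0.029] 0.0301
at 34.3 [ 0.433 -0.342  0.089] [-0.134  0.072  0.572] [-0.007  0.123 -0.043] 0.0303
grip 34.71 [ 0.433 -0.341  0.089] [1.945 3.938 4.582] [ 0.656 -0.041  0.015] 0.0115
1.54 34.99 [ 0.443 -0.344  0.089] [-0.266  2.5    5.012] [0.622 0.082 0.023] 0.0116
1.32 35.27 [ 0.454 -0.344  0.088] [0.407 2.283 4.413] [0.325 0.163 0.074] 0.0114
1.1 35.56 [ 0.465 -0.342  0.088] [ 1.195 -2.23   2.943] [-0.366  0.099  0.037] 0.0111
0.88 35.84 [ 0.476 -0.338  0.089] [ 2.082 -4.551  0.035] [-0.866 -0.312  0.064] 0.0117
0.66 36.12 [ 0.486 -0.332  0.089] [ 5.94  -7.815 -1.855] [-1.126 -0.889  0.068] 0.0112
0.44 36.41 [ 0.493 -0.323  0.089] [ 6.538 -5.334 -1.898] [-0.756 -0.998  0.009] 0.0119
0.22 36.69 [ 0.497 -0.312  0.089] [ 5.112 -2.425  1.842] [-0.329 -0.771  0.03 ] 0.0116
0.0 36.98 [ 0.499 -0.301  0.089] [ 6.013 -0.427  3.017] [-0.057 -0.647 -0.021] 0.0114
```

View pics/side6.png

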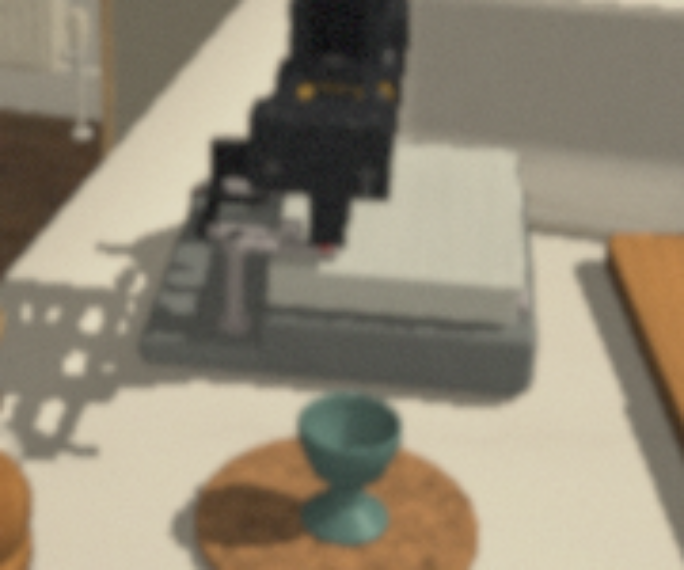

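Run:
```python
from h import *
from cell import manip,cams
np.set_printoptions(precision=3,suppress=True)
def pr(n):
    s=manip.state();print(n,round(s["clock"],2),s["tool_pos"],s["contact_force"],s["moment"],round(s["gripper_width"],4))
for dy in(.001,.002,.003,.004,.005,.006):
    manip.move_linear(W(-.002,-.075+dy,.088),rate=.03);pr(dy)
    if manip.state()["contact_force"][1]<-9:break
manip.move_linear(W(-.002,-.075+dy-.001,.088),rate=.03);pr("ease")
manip.set_gripper(.03);pr("open")
manip.move_linear(W(-.002,-.075+dy-.001,.2),rate=.15);pr("up")
manip.move_pose([.44,.05,.3],down(-60));pr("away")
for n in("top","side"):
    c=cams.capture(n);np.savez(n+"7.npz",**c);cv2.imwrite(f"pics/{n}7.png",cv2.resize(c["image"][100:330,200:450],None,fx=2.6,fy=2.6,interpolation=cv2.INTER_CUBIC))
    m,b=blobs(c,(0,150,90),(6,255,255))
    for st,ce in b:
        if 260<ce[0]<340 and 170<ce[1]<240:
            p=plane(c,*ce,.104 if n=="top" else .095);w=W(-.055,-.075,0)
            print(n,ce,st,p,"q",-(np.arctan2(p[1]-w[1],p[0]-w[0])-TH),np.linalg.norm((p-w)[:2]))
t=dict(np.load("top7.npz"));C=cloud(t)
for wx in(-.03,.0,.04,.08,.1):
    print([C[int(round(v)),int(round(u))][2].round(4) for u,v in [proj(t,W(wx,y,.074)) for y in(-.03,.0,.05)]])
m=(C[...,2]>.074)&(C[...,2]<.088)&(abs(C[...,0]-.448)<.03)&(abs(C[...,1]+.1615)<.03)
q=C[m][:,:2];q=q-q.mean(0);v=np.linalg.svd(q)[2];print(len(q),"knob",np.degrees(np.arctan2(v[0,1],v[0,0])))
m=(C[...,2]>.058)&(C[...,2]<.075)&(abs(C[...,0]-.503)<.05)&(abs(C[...,1]+.446)<.05);k=C[m];print("cup",cv2.minEnclosingCircle((k[:,:2]*1000).astype(np.float32)))
m=(C[...,2]>.05)&(C[...,2]<.07)&(abs(C[...,0]-.298)<.05)&(abs(C[...,1]+.345)<.05);k=C[m];print("wood",cv2.minEnclosingCircle((k[:,:2]*1000).astype(np.float32)))
```

```text
0.001 37.33 [ 0.499 -0.3    0.089] [ 5.152 -1.001  3.379] [-0.143 -0.668 -0.01 ] 0.0112
0.002 37.58 [ 0.499 -0.3    0.089] [ 4.67  -3.311  2.258] [-0.48  -0.576  0.008] 0.0113
0.003 37.83 [ 0.499 -0.3    0.089] [ 3.987 -6.135  0.53 ] [-0.954 -0.503  0.029] 0.0117
0.004 38.08 [ 0.499 -0.3    0.089] [ 3.987 -9.916  0.722] [-1.399 -0.416  0.058] 0.0113
ease 38.33 [ 0.499 -0.3    0.089] [ 4.094 -5.785  1.931] [-0.95  -0.497  0.056] 0.0116
open 38.78 [ 0.497 -0.297  0.087] [-0.878  0.054 -0.111] [-0.04   0.123  0.024] 0.03
up 39.68 [ 0.497 -0.297  0.199] [-0.692 -0.411 -0.212] [0.001 0.148 0.034] 0.0302
away 41.06 [0.44  0.049 0.299] [ 0.146 -0.412  0.17 ] [-0.016  0.133 -0.012] 0.0299
top [301. 189.] [299 187   5   5  21] [ 0.495 -0.3    0.104] q -0.005127206910140764 0.05097384725358275
side [335.459 209.405] [334 205   4  10  37] [ 0.497 -0.306  0.095] q 0.10010515557537988 0.05333930207897211
[np.float64(0.0729), np.float64(0.0729), np.float64(0.0731)]
[np.float64(0.073), np.float64(0.0709), np.float64(0.0715)]
[np.float64(0.0691), np.float64(0.0694), np.float64(0.0705)]
[np.float64(0.0697), np.float64(0.0713), np.float64(0.0729)]
[np.float64(0.0726), np.float64(0.0717), np.float64(0.0734)]
136 knob 172.70355896807757
cup ((502.9633483886719, -445.88568115234375), 24.93069076538086)
wood ((298.7733154296875, -345.626953125), 24.845001220703125)
```

View pics/top7.png

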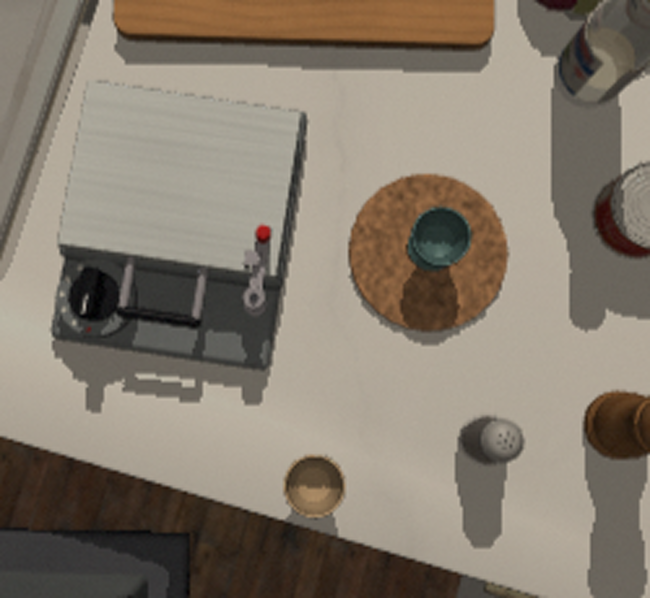

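View pics/side7.png

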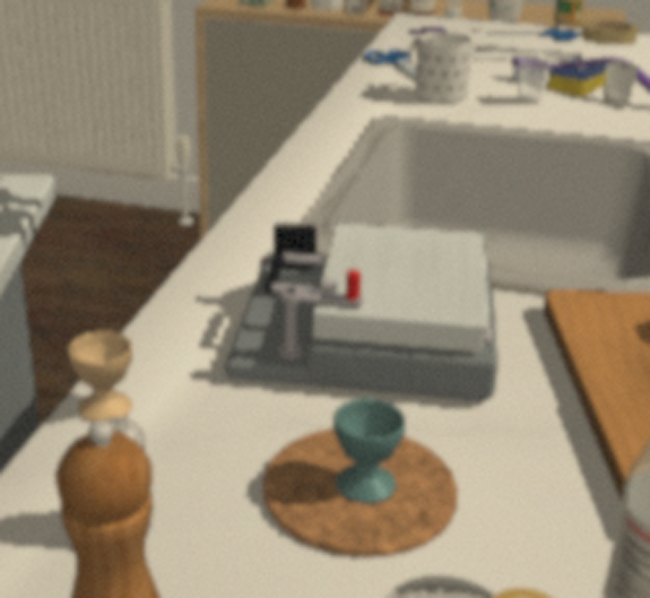

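Run:
```python
from h import *
s=dict(np.load("side7.npz"));t=dict(np.load("top7.npz"))
for q in(0,.05,.1):
  for z in(.082,.104):
    p=W(-.055+.05*np.cos(q),-.075-.05*np.sin(q),z);print(q,z,np.round(proj(s,p),1),np.round(proj(t,p),1))
s5=dict(np.load("side5.npz"))
for z in(.082,.104):print("start",np.round(proj(s5,W(-.055+.05*np.cos(1.7588),-.075-.05*np.sin(1.7588),z)),1))
hsv=cv2.cvtColor(s["image"],cv2.COLOR_BGR2HSV);print(s["image"][200:220,333:340,2]);
```

```text
0 0.082 [334.  213.6] [301.2 191.3]
0 0.104 [334.4 204.3] [301.1 189.5]
0.05 0.082 [333.8 214.2] [302.4 191.5]
0.05 0.104 [334.3 204.8] [302.3 189.7]
0.1 0.082 [333.6 214.7] [303.5 191.8]
0.1 0.104 [334.1 205.3] [303.5 190. ]
start [302.2 222.5]
start [302.2 212.9]
[[186 186 182 186 185 187 188]
 [187 188 182 182 184 188 188]
 [184 182 183 185 184 186 187]
 [179 179 179 184 186 189 186]
 [172 173 177 184 188 188 192]
 [161 162 168 180 182 186 188]
 [149 143 151 164 173 181 183]
 [141 127 138 149 162 176 184]
 [142 123 132 145 159 174 182]
 [140 123 130 143 160 176 187]
 [142 127 133 146 161 175 186]
 [136 124 131 148 160 176 184]
 [133 127 134 146 163 174 182]
 [119 124 131 146 161 169 180]
 [111 120 136 147 159 165 175]
 [111 118 129 139 149 157 173]
 [111 115 119 128 133 150 167]
 [110 113 111 116 127 150 175]
 [129 130 128 129 143 164 182]
 [162 163 163 165 169 179 187]]
```

```bash
python3 -c "
from cell import manip,order
print(order.close_job(), manip.state()['clock'])"
```

```text
the job is handed in; nothing more can be done
the job is handed in; nothing more can be done
```

The warmer is shut down and the job was handed in at about 41 s on the robot clock, inside the 72 s limit. I worked in the order asked:

- **Knob:** turned anticlockwise until I felt its stop. In the last picture its bar lies at -7.3° against the warmer's -7.6°.
- **Teal cup:** stayed upright while I moved it from the plate to the mat. It stands at (0.503, -0.446), about 5 mm from the mat's centre, so its whole foot is on the mat.
- **Lid:** closed by its bar, then pressed down until it resisted with 13 to 19 N. Its top reads level at 69–73 mm, against 74 mm expected.
- **Latch:** swung to its stop, felt as about 10 N with no further movement. The top view puts it at -0.005 rad.
- **Surroundings:** the wooden cup has not moved by measurement, and the salt shaker and the rest look unmoved by eye. The gripper is parked clear.

**One disagreement:** the side view put the latch at 0.10 rad. One pixel there is worth about that much, so I trusted the top view and the felt stop.

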